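Stand the third shelf bracket at the fence

TASK

Two wooden shelf brackets already stand on the glue-up board with their straight backs against its fence. Stand the third one, which lies flat on the table, upright on its foot on the board midway between them, with its straight back square and snug against the fence like theirs, and let go of it. Do not ram it into the board or the fence, and leave the two standing brackets and everything else on the table where they are.

Things in the scene. Friction and masses are not known exactly. Their poses are not given: they have to be found in the camera images.
- bracket: the plain wooden shelf bracket lying flat on the table, 124 long, 64 wide at the foot, 30 thick, 0.16 kg. Origin: centre of its underside as it lies. +x runs from the flat foot (x=-62) to the rounded crown (x=+62; it points up when standing), +y to the straight back edge (y=+32, flat from x=-62 to +39), z through the thickness (0 to 30). A toe reaches y=-32 from x=-62 to -38
- bracket_shank (a point): middle of that bracket's narrower shank: bracket (12, 9, 15), same axes. The shank is 46 wide (y -14 to +32) with parallel sides from x=-17 to +39; above x=39 comes a half-round crown of radius 23 about (39, 9); below x=-17 the front slants out to the toe
- bracket_heel (a point): the lower back corner of that bracket: bracket (-62, 32, 15), where foot and back edge meet, mid-thickness
- board: the glue-up board, fixed to the table: a white board 150 (x) by 250 (y) by 15 thick, origin at the centre of its underside, with a dark wooden fence 25 thick along its far (+x) edge. The fence's face looks to -x and stands at x=+50; the fence rises 40 above the board (top at z=55).
- bracket_left: an identical bracket that already stands, loose, on the board with its back to the fence, on the +y side. Origin at the centre of its foot; z up, +x towards the fence (back edge at x=+32), thickness along y (-15 to +15), 124 tall
- bracket_right: the second identical bracket that already stands, loose, on the board with its back to the fence, on the -y side; frame as for bracket_left. The two stand 140 to 176 apart, centre to centre
- glue_gun: bystander: grey hot-glue gun lying on its side, about 195 long, 40 high, origin on the table under its barrel
- hen: bystander: wooden hen figure standing on a foot 45 by 75, 123 tall, origin under its foot
- glue_bottle: bystander: white glue bottle, diameter 54, 130 tall, origin under its centre
- tube: bystander: upright cardboard tube, diameter 52, 70 tall, origin under its centre
- sanding_block: bystander: cork sanding block 100 x 62 x 32, origin under its centre
- clamp: bystander: small bar clamp lying flat, about 190 long, origin under the middle of its bar
Things that resemble listed ones, but are neither listed nor needed, are in the scene too. Leave any orange or pink look-alike of the bracket_right alone.

How it is judged (in metres and radians):
At the end, for the whole second after the job is handed in: The bracket stands upright (0.06 rad) on the board, at rest, its back within 3.5 mm of the fence and square to it (0.08 rad), midway between the two standing brackets (within 6 mm); these are still upright and within 8 mm of where they were (angle between bracket's own x axis and vertical below 0.06 rad and z of bracket_heel in the frame of board between 0.011 and 0.019 m and x of bracket_heel in the frame of board between 0.0465 and 0.053 m and angle between the y axis of bracket and the x axis of board, either way round below 0.08 rad and ((y of bracket_left in the frame of bracket_right between 0.13399 and 0.14601 m and y of bracket_heel in the frame of bracket_right between 0.061 and 0.079 m and y of bracket_heel in the frame of bracket_left between -0.079 and -0.061 m) or (y of bracket_left in the frame of bracket_right between 0.14599 and 0.15801 m and y of bracket_heel in the frame of bracket_right between 0.067 and 0.085 m and y of bracket_heel in the frame of bracket_left between -0.085 and -0.067 m) or (y of bracket_left in the frame of bracket_right between 0.15799 and 0.17001 m and y of bracket_heel in the frame of bracket_right between 0.073 and 0.091 m and y of bracket_heel in the frame of bracket_left between -0.091 and -0.073 m) or (y of bracket_left in the frame of bracket_right between 0.16999 and 0.18201 m and y of bracket_heel in the frame of bracket_right between 0.079 and 0.097 m and y of bracket_heel in the frame of bracket_left between -0.097 and -0.079 m)) and linear speed of bracket below 0.02 m/s and angular speed of bracket below 0.1 rad/s and distance of each of bracket_left, bracket_right from where it was at the start of the episode below 0.008 m and angle between each of bracket_left, bracket_right's own z axis and vertical below 0.06 rad); the robot touches nothing.
It fails at once if a standing bracket is shifted by more than 12 mm or tipped over (distance of any of bracket_left, bracket_right from where it was at the start of the episode above 0.012 m or angle between any of bracket_left, bracket_right's own z axis and vertical above 0.3 rad).
It fails at once if the bracket is rammed into the board or the fence (over 50 N) (contact force between bracket and board above 50 N).
It fails at once if a bystander is shifted by more than 30 mm (distance of any of glue_gun, hen, glue_bottle, tube, sanding_block, clamp from where it was at the start of the episode above 0.03 m).
It also fails if it takes over 67 s, if anything falls off the work surface, if the arm or the gripper's body presses on something with over 40 N, if the wrist force passes 120 N, or if a joint passes its speed limit or range.

ROBOT

A 6-joint arm with a two-finger parallel gripper is mounted at the origin on the work surface. World frame = base frame: x ahead of the robot, y to its left, z up, the work surface at z = 0. Lengths are in mm, angles in degrees, forces in N, time in s.
With the tool pointing down it reaches from about 350 to 850 mm from the base axis. Payload 8.1 kg.
Tool frame: the origin (TCP) lies midway between the tips of the shut fingers; the grasp point (between the pads) lies 19 mm behind it (r.pinch_z is the distance from the TCP to the grasp point, in mm); z points along the fingers, y is the line along which they close (so a half turn about z gives the same grasp; the last joint's range is limited). The gripper opens to 85 mm and grips with 20 to 120 N. Pads are 22 mm wide; open, the fingers measure 114 mm over their backs; the gripper's body (76 mm by 85 mm) begins 54 mm behind the grasp point. The pads swing forward as they close: fully open they stand 13 mm farther back than shut.
Start: joints at [-71.413, 7.471, 85.268, -0, 87.261, -4.893], TCP at [239.075, -550.316, 231.292] pointing down, gripper open.
Joint ranges: [-169.43, 169.43], [-51.17, 129.36], [1.28, 143.12], [-76.62, 256.62], [0, 156.53], [-152.29, 152.29]. Speed limits (degrees/s): [136.94, 136.94, 159.86, 180, 180, 180].

INTERFACE

Orientations are given as [roll, pitch, yaw] about the fixed x, y, z axes, in that order (R = Rz(yaw) Ry(pitch) Rx(roll)).
In Python, from bench import r gives the robot as it stands.
- The arm moves only by the shell command python3 -m jog 'ROWS' [OPENING] [FORCE]. ROWS is JSON, one flat list of numbers, 6 for each row, row after row: the shift along the tool's x, y, z in m, then the turn, a rotation vector about the tool's x, y, z in rad. A call has 1 to 8 rows; each row is the pose to reach, as a shift and turn from the pose commanded when the call began, along the tool's axes at that moment; what a row does not reach only later rows make up. A row lasts 1/8 s, in which the tool goes at most 62.5 mm and 10.7 degrees, less where a joint would pass 70% of its speed; a pose out of reach is approached as far as the arm can. A call with a gripper value outside its range is refused whole. OPENING is the opening, from -1 (shut) to 1 (fully open), set as the call begins (- or left out, the last holds). The fingers move at their own pace and stop on an object; FORCE is the grip in N (left out, the last holds). Time passes only in rows, so rows that repeat a pose let the fingers close. It gives the time, the measured TCP pose, the force, the opening and the grip force at its end, in the units of the state.
- r.sense(): the state, without advancing time (a new reading comes with each control period).
- r.snapshot(name): name is "scene" or "top" or "wrist"; returns a dict with "pixels" (384x512x3 uint8, red, green, blue), "range_z" (384x512 float32, mm along the optical axis (not along the pixel's ray), 0 where there is no reading), "K" (3x3 intrinsics, pixels), "k1" (the pictures are not rectified: a ray, as slopes to the right and down, at radius r is drawn at 1 + k1 r^2 times it, then the intrinsics apply), "rvec" (rotation vector, rad) and "tvec" (3), from world to camera coordinates, as OpenCV has them. Camera axes: x right, y down, z forward; pixel columns grow to the right and rows downward; lengths in mm; the calibration is good to about 2 mm. A picture is of the moment at which its call begins.
- r.hand_in(): hands the job in; it is judged then, once.
Trained networks look in a picture, given as the dict that the camera call returned (one of the last four; its "shot" number tells which), for a name from the list of things; names that differ only in an ending like _2 or _b are one class to them, and where a whole thing is asked for, a point or a joint stands for the part that bears it (a point fixed in the world has none). Each returns a list of dicts, best first, with "score" (0 to 1); they miss things now and then, are a little off and sometimes report something else, mostly with a low value. They report only what shows in the picture. A call takes as long as a camera call. They do not tell look-alikes from the thing itself.
- r.look_for(picture, target): "bbox" ([left, top, right, bottom] in pixels, round what is visible of it).
- r.outline_of(picture, target): "region" (384x512 bool, what is visible of it) and "bbox" ([left, top, right, bottom] in pixels, round what is visible of it).
The state is a dict: "time": time; "joint_pos": joint angles; "qd": joint speeds; "joint_efforts": joint torques, N m; "tool_pos": TCP position; "tcp_rot": TCP orientation; "ft_force": force on the tool from outside, world axes, zero at the start; "wrist_torque": the same for the moment, N m; "finger_gap": finger opening in mm; "grip_force": force on a finger pad.
Only numpy, scipy, OpenCV 4.12 (cv2) and the standard library are available. Lean on these libraries where they do the work, as an engineer would, in place of code of your own. Each camera call takes 0.05 s, during which the arm holds its last target. There are 200 camera calls.

## Working session

There is one attempt and no reset: what is moved stays moved. The work goes in short steps, Python scripts to look and compute and a shell command to move; the robot and the scene stay as the last step left them, time stands still between calls to the robot, and variables do not carry over. Pictures are saved under pics/ and viewed, at most 10 in all, crops included, and the job is handed in when it is done.

```bash
mkdir -p pics; ls
cat > h.py <<'E'
import numpy as np, cv2
from bench import r
def cloud(p):
    K=np.array(p["K"],float);k1=p["k1"];Z=p["range_z"]
    v,u=np.mgrid[0:384,0:512]
    d=cv2.undistortPoints(np.stack([u,v],-1).reshape(-1,1,2).astype(float),K,np.array([k1,0,0,0,0.]))
    d=d.reshape(384,512,2)
    c=np.dstack([d*Z[...,None],Z])
    R=cv2.Rodrigues(np.array(p["rvec"],float))[0]
    W=(c-np.array(p["tvec"]).reshape(3))@R
    W[Z==0]=np.nan
    return W
def save(p,n,s=1.5):
    cv2.imwrite("pics/"+n,cv2.resize(p["pixels"][...,::-1],None,fx=s,fy=s))
E
python3 - <<'E'
from h import *
np.set_printoptions(precision=1,suppress=True)
for n in("top","scene"):
    p=r.snapshot(n);save(p,n+".png");W=cloud(p)
    np.savez(n+".npz",W=W,px=p["pixels"])
    for t in("bracket","bracket_left","bracket_right","board","glue_gun","hen","glue_bottle","tube","sanding_block","clamp"):
        for o in r.outline_of(p,t)[:4]:
            w=W[o["region"]];w=w[~np.isnan(w[:,0])]
            print(n,t,round(o["score"],2),np.round(o["bbox"]),np.median(w,0) if len(w) else 0,np.percentile(w,[3,97],axis=0).ravel() if len(w) else 0)
print(r.sense())
E
```

```text
pics
top bracket 0.77 [397. 198. 432. 251.] [ 506.9 -347.2   29.6] [ 459.  -385.8    8.9  568.3 -323.9   32.7]
top bracket_left 0.98 [211. 163. 233. 201.] [604.7  97.  122.2] [584.   83.9  35.7 638.6 112.  140.1]
top bracket_right 0.92 [297. 107. 314. 139.] [751.4 -98.  106.3] [ 744.9 -113.8    8.2  784.2  -83.5  124.8]
top bracket_right 0.82 [341. 176. 369. 205.] [ 581.8 -205.5  106.4] [ 565.8 -226.     4.9  612.1 -191.   124.6]
top board 0.77 [204. 151. 310. 227.] [595.   23.2  15.7] [531.1 -95.2  12.4 673.6 139.4  56.4]
top glue_gun 0.85 [107. 193. 156. 274.] [486.3 346.4  29.3] [426.6 264.1   5.  578.7 376.2  41.8]
top hen 0.64 [119. 289. 168. 313.] [342.6 267.   72.4] [320.3 222.1   9.9 363.  304.6 123.6]
top glue_bottle 0.91 [375. 289. 408. 316.] [ 338.9 -264.5   87.4] [ 313.7 -287.2    5.7  361.  -250.6  131.3]
top tube 0.45 [243. 266. 268. 290.] [385.3  20.6  69.9] [366.3   5.6   4.2 414.1  45.9  72.9]
top sanding_block 0.82 [271. 251. 307. 300.] [397.8 -57.1  32.2] [353.1 -91.3  28.3 444.3 -21.9  35.1]
top clamp 0.68 [208.  88. 282. 124.] [828.5  50.1  20.1] [794.8 -33.8   1
[... 1105 characters left out ...]
195. 132. 214. 166.] [403.   18.7  48.6] [368.3   3.5   6.3 416.9  51.7  71.4]
scene sanding_block 0.56 [163. 156. 206. 189.] [413.1 -68.9  32. ] [ 352.7 -101.1    5.8  452.2  -28.6   35.3]
scene clamp 0.96 [326. 195. 383. 259.] [843.4  46.   19.8] [799.7 -42.4   1.6 883.7 130.6  24.3]
{'time': 1.1, 'joint_pos': array([-71.4,   7.5,  85.3,  -0. ,  87.3,  -4.9]), 'qd': array([ 0. ,  0. , -0.1,  0. , -0.1,  0.1]), 'joint_efforts': array([ -0. , -56.9, -50.1,  -0. ,   0. ,  -0. ]), 'tool_pos': array([ 239.1, -550.3,  231.3]), 'tcp_rot': array([-180. ,    0. ,   23.5]), 'ft_force': array([ 0.1, -0.3, -0.9]), 'wrist_torque': array([0., 0., 0.]), 'grip_force': 0.0, 'finger_gap': 85.37477780831625}
```

View pictures.

View pics/top.png

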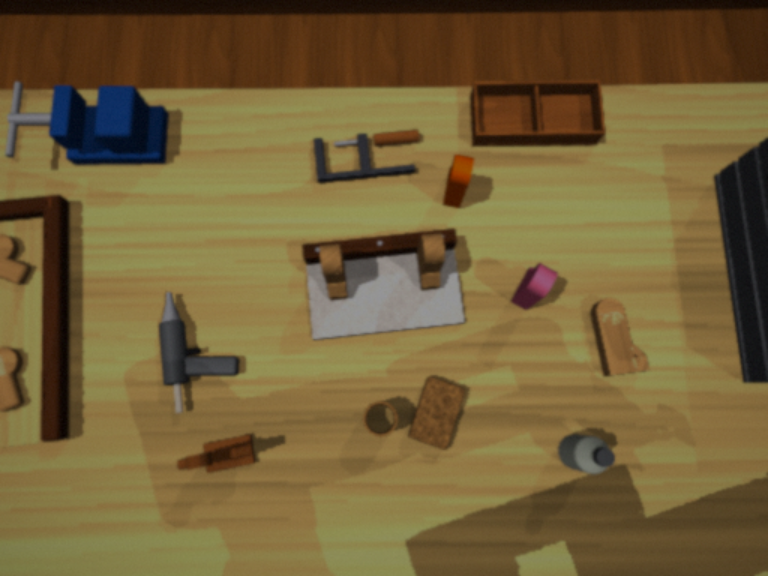

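View pics/scene.png

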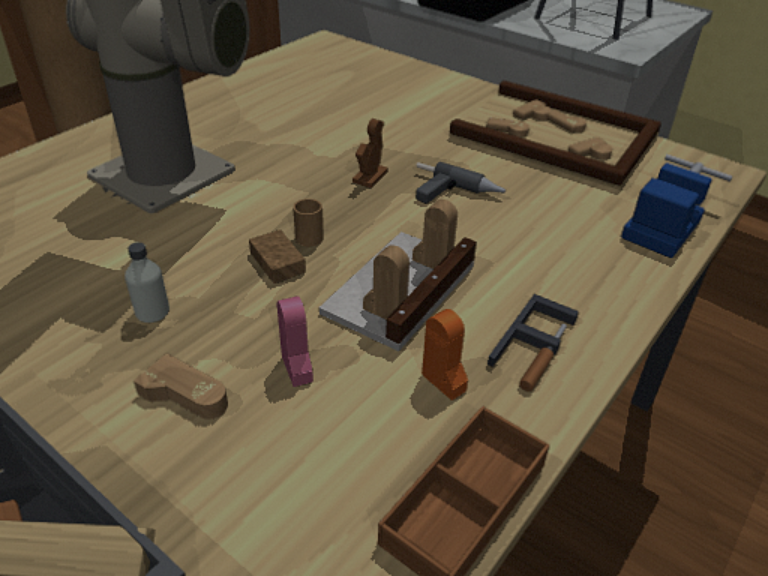

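Run:
```python
from h import *
np.set_printoptions(precision=1,suppress=True)
for n in("top","scene"):
    W=np.load(n+".npz")["W"].reshape(-1,3);W=W[~np.isnan(W[:,0])]
    def sel(x0,x1,y0,y1,z0,z1):
        m=(W[:,0]>x0)&(W[:,0]<x1)&(W[:,1]>y0)&(W[:,1]<y1)&(W[:,2]>z0)&(W[:,2]<z1);return W[m]
    for nm,b in dict(br=(430,620,-430,-300,25,36),fence=(560,760,-140,180,50,60),board=(480,720,-140,180,11,19),L=(560,690,60,140,70,150),R=(560,720,-110,-30,70,150)).items():
        q=sel(*b)
        if len(q)<10: print(n,nm,len(q));continue
        c,s,a=cv2.minAreaRect(q[:,:2].astype(np.float32))
        print(n,nm,len(q),"c",np.array(c),"s",np.array(s),"a",round(a,1),"z",np.percentile(q[:,2],[5,50,95]),"box\n",cv2.boxPoints((c,s,a)).round(0).tolist())
    q=sel(430,620,-430,-300,25,36)
    if n=="top":
        im=np.zeros((400,500),np.uint8)
        for x,y,z in q: cv2.circle(im,(int((x-440)*2.5),int((-300-y)*2.5)),4,255,-1)
        cv2.imwrite("pics/br.png",im)
```

```text
top br 1069 c [ 517.7 -357.8] s [123.2  63.9] a 7.4 z [27.1 29.9 32.5] box
 [[452.0, -334.0], [461.0, -397.0], [583.0, -382.0], [575.0, -318.0]]
top fence 941 c [652.6   3.5] s [132.6 279.5] a 21.1 z [51.7 55.1 58. ] box
 [[540.0, 110.0], [641.0, -151.0], [765.0, -103.0], [664.0, 158.0]]
top board 4207 c [592.5  20.6] s [126.5 249.9] a 5.6 z [12.7 15.2 17.9] box
 [[517.0, 139.0], [542.0, -110.0], [668.0, -98.0], [643.0, 151.0]]
top L 358 c [622.4 100.1] s [45.5 29.9] a 5.2 z [ 81.2 133.4 139.7] box
 [[598.0, 113.0], [601.0, 83.0], [646.0, 87.0], [644.0, 117.0]]
top R 392 c [637.1 -50.4] s [44.9 30.1] a 5.5 z [ 78.6 132.1 139.7] box
 [[613.0, -38.0], [616.0, -68.0], [661.0, -63.0], [658.0, -33.0]]
scene br 1164 c [ 516.4 -357.7] s [127.5  66. ] a 8.2 z [27.5 30.2 32.4] box
 [[449.0, -334.0], [458.0, -399.0], [584.0, -381.0], [575.0, -316.0]]
scene fence 933 c [653.1   0.2] s [125.7 286.3] a 19.2 z [51.5 55.7 58.3] box
 [[547.0, 115.0], [641.0, -156.0], [759.0, -114.0], [665.0, 156.0]]
scene board 1543 c [605.3  21. ] s [153.4 256.7] a 5.3 z [12.9 15.9 18. ] box
 [[517.0, 142.0], [541.0, -114.0], [694.0, -100.0], [670.0, 156.0]]
scene L 585 c [623.   98.5] s [49.4 34.7] a 7.0 z [ 74.3 110.8 139.5] box
 [[596.0, 113.0], [601.0, 78.0], [650.0, 84.0], [645.0, 119.0]]
scene R 683 c [639.  -52.6] s [48.2 32.5] a 9.5 z [ 74.1 112.4 139.3] box
 [[613.0, -41.0], [618.0, -73.0], [665.0, -65.0], [660.0, -33.0]]
```

```bash
cat >> h.py <<'E'
from scipy.spatial.transform import Rotation as Ro
def d(a): return np.array([np.cos(np.radians(a)),np.sin(np.radians(a)),0])
UP=np.array([0,0,1.])
def now():
    s=r.sense();return Ro.from_euler('xyz',s["tcp_rot"],degrees=True),np.array(s["tool_pos"]),s
def row(Rm,t,start=None):
    R0,t0,s=now()
    if start is not None: R0,t0=Ro.from_matrix(start[0]),start[1]
    sh=R0.inv().apply(np.array(t)-t0)/1000;rv=(R0.inv()*Ro.from_matrix(Rm)).as_rotvec()
    print(np.round(sh,4).tolist(),np.round(rv,4).tolist())
def flat(phi,a=7.6):
    bx,by=d(a),d(a+90);c,s=np.cos(np.radians(phi)),np.sin(np.radians(phi))
    return np.c_[c*bx-s*UP,-by,-c*UP-s*bx]
def Bp(p,c=(517.2,-357.8,0),a=7.6): return np.array(c)+p[0]*d(a)+p[1]*d(a+90)+p[2]*UP
E
python3 - <<'E'
from h import *
T=flat(40);g=Bp((7,9,9));pre=g-110*T[:,2]
row(T,pre); print(g,pre); row(T,g,(T,pre))
E
```

```text
[0.409, -0.0532, 0.138] [0.0967, -0.6936, 0.2658]
[ 522.94820127 -347.95326541    9.        ] [ 593.03371873 -338.60186082   93.26488874]
[-0.0, -0.0, 0.11] [0.0, 0.0, 0.0]
```

```bash
python3 -m jog '[0.409,-0.0532,0.06,0.0967,-0.6936,0.2658,0.409,-0.0532,0.06,0.0967,-0.6936,0.2658,0.409,-0.0532,0.06,0.0967,-0.6936,0.2658,0.409,-0.0532,0.06,0.0967,-0.6936,0.2658,0.409,-0.0532,0.06,0.0967,-0.6936,0.2658,0.409,-0.0532,0.138,0.0967,-0.6936,0.2658,0.409,-0.0532,0.138,0.0967,-0.6936,0.2658,0.409,-0.0532,0.138,0.0967,-0.6936,0.2658]' 1
python3 - <<'E'
from h import *
T=flat(40);g=Bp((7,9,9));pre=g-110*T[:,2]
row(T,pre);s=r.sense();print(s["joint_pos"],s["time"])
E
```

```text
time: 2.1
tool_pos: [593.3, -335.0, 87.1]
tcp_rot: [-179.6, 40.3, 8.0]
ft_force: [-0.8, -1.3, -0.2]
finger_gap: 85.0
grip_force: 0.0
[-0.0046, 0.0035, -0.0042] [-0.0014, 0.0058, 0.0058]
[-23.52232075  64.87025441  30.13243725 -22.42192007 119.08905278
  53.62374778] 2.1
```

```bash
python3 -m jog '[0,0,0,0,0,0,0,0,0,0,0,0]'
python3 - <<'E'
from h import *
T=flat(40);g=Bp((7,9,9))
row(T,g-110*T[:,2]);row(T,g)
p=r.snapshot("wrist");save(p,"w1.png")
E
```

```text
time: 2.35
tool_pos: [592.9, -339.5, 94.6]
tcp_rot: [179.9, 39.9, 7.5]
ft_force: [-0.0, -0.5, 0.6]
finger_gap: 85.0
grip_force: 0.0
[0.001, -0.0009, 0.0009] [0.0005, -0.0012, -0.0014]
[0.0009, -0.001, 0.1109] [0.0005, -0.0012, -0.0014]
```

View pics/w1.png

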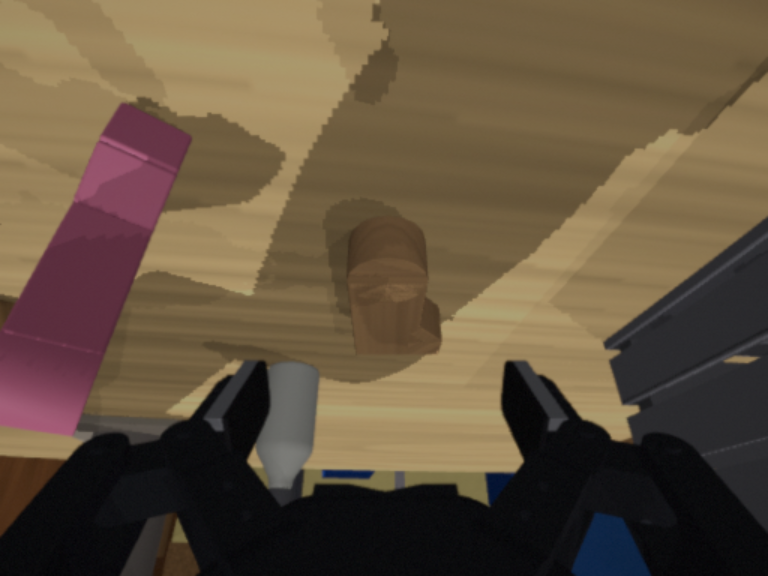

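The wrist picture shows the bracket's crown at (388,265), centred between the fingers (mid column ≈385), toe to the right; pink look-alike stays well to the left. Descend.

```bash
python3 -m jog '[0.001,-0.001,0.04,0,0,0,0.001,-0.001,0.07,0,0,0,0.001,-0.001,0.09,0,0,0,0.001,-0.001,0.11,0,0,0,0.001,-0.001,0.11,0,0,0,0.001,-0.001,0.11,0,0,0]'
python3 -m jog '[0,0,0,0,0,0,0,0,0,0,0,0,0,0,0,0,0,0,0,0,0,0,0,0,0,0,0,0,0,0,0,0,0,0,0,0]' -1 40
```

```text
time: 3.15
tool_pos: [524.3, -347.7, 10.5]
tcp_rot: [179.9, 39.9, 7.5]
ft_force: [1.2, 0.5, 1.1]
finger_gap: 85.4
grip_force: 0.0
time: 3.9
tool_pos: [524.3, -347.0, 9.1]
tcp_rot: [179.9, 39.9, 7.6]
ft_force: [4.1, 1.1, 5.1]
finger_gap: 45.3
grip_force: 42.2
```

```bash
cat >> h.py <<'E'
def stand(theta,a=7.6):  # tool tilt theta from vertical; bracket by at a+90, bz at a+180
    bz,by=d(a+180),d(a+90);phi=np.radians(90-theta);c,s=np.cos(phi),np.sin(phi)
    return np.c_[c*UP-s*bz,-by,-c*bz-s*UP]
E
python3 - <<'E'
from h import *
R0,t0,s=now();T=flat(40)
row(R0.as_matrix(),t0+[0,0,110]);up=t0+[0,0,110]
row(stand(50),[590,-375,94],(R0.as_matrix(),up))
E
```

```text
[-0.0706, 0.0001, -0.0844] [0.0, 0.0, -0.0]
[0.0632, 0.0365, -0.0202] [0.001, 1.5695, 0.0005]
```

```bash
python3 -m jog '[-0.0353,0,-0.0422,0,0,0,-0.0706,0,-0.0844,0,0,0,-0.0706,0,-0.0844,0,0,0,-0.0706,0,-0.0844,0,0,0]'
python3 -m jog '[0.01,0.005,-0.005,0,0.18,0,0.02,0.01,-0.01,0,0.36,0,0.028,0.015,-0.01,0,0.54,0,0.036,0.02,-0.012,0,0.72,0,0.044,0.025,-0.014,0,0.9,0,0.052,0.03,-0.016,0,1.08,0,0.058,0.033,-0.018,0,1.26,0,0.063,0.0365,-0.02,0,1.44,0]'
python3 -m jog '[0,0,0,0,0.131,0,0,0,0,0,0.131,0,0,0,0,0,0.131,0,0,0,0,0,0.131,0]'
python3 - <<'E'
from h import *
row(stand(50),[590,-375,94]);s=r.sense();print(s["joint_pos"],s["time"],s["qd"])
E
```

```text
time: 4.4
tool_pos: [523.4, -346.6, 117.5]
tcp_rot: [-179.9, 40.0, 7.6]
ft_force: [-0.6, 0.1, -2.4]
finger_gap: 45.8
grip_force: 41.7
time: 5.4
tool_pos: [587.7, -373.9, 90.9]
tcp_rot: [-179.8, -42.6, 7.4]
ft_force: [1.1, 1.1, -2.2]
finger_gap: 45.4
grip_force: 41.5
time: 5.9
tool_pos: [590.1, -374.8, 94.2]
tcp_rot: [179.9, -49.8, 7.8]
ft_force: [0.4, -0.6, -1.5]
finger_gap: 45.3
grip_force: 41.6
[-0.0003, 0.0001, 0.0] [-0.0006, 0.0031, 0.0021]
[-58.36716804  12.69928986 109.70881213  61.55299784  52.55409639
 -13.79178755] 5.9 [ 0.09616491 -0.28531047  0.10414744  0.69380363  0.02957027 -0.8677364 ]
```

Run:
```python
from h import *
p=r.snapshot("scene");save(p,"s2.png");W=cloud(p)
for o in r.outline_of(p,"bracket")[:2]:
    w=W[o["region"]];w=w[~np.isnan(w[:,0])];print(o["score"],o["bbox"],np.percentile(w,[1,5,50,95,99],axis=0).round(0))
cv2.imwrite("pics/s2.png",cv2.resize(p["pixels"][150:330,40:280,::-1],None,fx=3,fy=3))
```

```text
0.56 [113.0, 227.1, 150.2, 294.4] [[ 572. -417.   26.]
 [ 576. -415.   32.]
 [ 597. -386.   85.]
 [ 602. -356.  147.]
 [ 603. -352.  148.]]
```

View pics/s2.png

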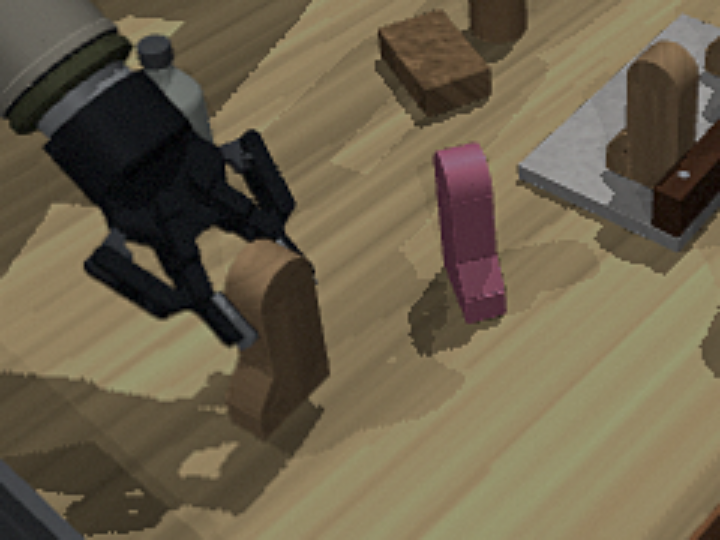

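The bracket hangs upright between the fingers (crop ~(280,340)), foot ~24 mm above the table, toe toward -y as expected. Lower it.

```bash
python3 -m jog '[-0.0077,0,0.0064,0,0,0,-0.0138,0,0.0116,0,0,0,-0.0153,0,0.0129,0,0,0,-0.0153,0,0.0129,0,0,0,-0.0153,0,0.0129,0,0,0]'
python3 -m jog '[-0.0008,0,0.0006,0,0,0,-0.0016,0,0.0013,0,0,0,-0.0023,0,0.0019,0,0,0,-0.0031,0,0.0026,0,0,0,-0.0031,0,0.0026,0,0,0]'
```

```text
time: 6.62
tool_pos: [589.2, -374.9, 73.4]
tcp_rot: [-180.0, -49.9, 7.6]
ft_force: [-0.3, -0.7, -2.2]
finger_gap: 45.3
grip_force: 41.6
time: 7.25
tool_pos: [589.9, -375.1, 71.0]
tcp_rot: [180.0, -50.0, 7.7]
ft_force: [-4.9, 2.1, 8.5]
finger_gap: 45.1
grip_force: 42.6
```

```bash
python3 -m jog '[0,0,0,0,0,0,0,0,0,0,0,0,0,0,0,0,0,0,0,0,0,0,0,0,0,0,0,0,0,0]' 1
python3 -m jog '[0,0,-0.03,0,0,0,0,0,-0.08,0,0,0,0,0,-0.13,0,0,0,0,0,-0.13,0,0,0,0,0,-0.13,0,0,0]'
python3 - <<'E'
from h import *
np.set_printoptions(precision=1,suppress=True)
for n in("scene","top"):
    W=cloud(r.snapshot(n)).reshape(-1,3)
    m=(abs(W[:,0]-598)<45)&(abs(W[:,1]+375)<60)
    for z0,z1 in((80,130),(15,130)):
        q=W[m&(W[:,2]>z0)&(W[:,2]<z1)]
        c,s,a=cv2.minAreaRect(q[:,:2].astype(np.float32));print(n,z0,len(q),c,s,a,np.percentile(q[:,2],98),cv2.boxPoints((c,s,a)).round(0).tolist())
print(r.sense()["joint_pos"])
E
```

```text
time: 7.88
tool_pos: [589.1, -374.7, 69.1]
tcp_rot: [-180.0, -49.9, 7.6]
ft_force: [0.3, -0.1, -0.1]
finger_gap: 85.4
grip_force: 0.0
time: 8.5
tool_pos: [490.6, -388.0, 152.6]
tcp_rot: [-180.0, -49.9, 7.6]
ft_force: [-0.6, -0.5, 0.4]
finger_gap: 85.3
grip_force: 0.0
scene 80 697 (583.8648071289062, -377.3326416015625) (33.14973831176758, 47.213348388671875) 7.960534572601318 124.53821542014698 [[564.0, -356.0], [571.0, -403.0], [604.0, -398.0], [597.0, -352.0]]
scene 15 1507 (584.347412109375, -385.2495422363281) (34.53302764892578, 66.47293090820312) 6.837669372558594 124.09893868847662 [[563.0, -354.0], [571.0, -420.0], [605.0, -416.0], [598.0, -350.0]]
top 80 379 (583.1463012695312, -374.4833984375) (30.280561447143555, 45.70099639892578) 8.367992401123047 124.92971985057004 [[565.0, -354.0], [571.0, -399.0], [601.0, -395.0], [595.0, -350.0]]
top 15 605 (584.1110229492188, -381.4103088378906) (30.387224197387695, 59.81395721435547) 8.081343650817871 124.56235061358309 [[565.0, -354.0], [573.0, -413.0], [603.0, -409.0], [595.0, -350.0]]
[-69.4   0.6 115.7  56.   64.  -13.3]
```

```bash
cat >> h.py <<'E'
def down(psi):
    return np.c_[d(psi),d(psi-90),-UP]
E
python3 - <<'E'
from h import *
T=down(98)
row(T,[500,-385,260]);row(T,[583.5,-375,230],(T,np.array([500,-385,260.])))
E
```

```text
[0.0888, -0.0009, -0.0628] [0.6805, -0.6797, -1.4682]
[-0.0017, 0.0841, 0.03] [0.0, 0.0, 0.0]
```

```bash
python3 -m jog '[0.0444,0,-0.0314,0,0,0,0.0888,-0.001,-0.0628,0.121,-0.121,-0.261,0.0888,-0.001,-0.0628,0.194,-0.194,-0.42,0.0888,-0.001,-0.0628,0.267,-0.267,-0.577,0.0888,-0.001,-0.0628,0.34,-0.34,-0.734,0.0888,-0.001,-0.0628,0.413,-0.413,-0.89,0.0888,-0.001,-0.0628,0.486,-0.486,-1.048,0.0888,-0.001,-0.0628,0.559,-0.559,-1.206]'
python3 - <<'E'
from h import *
T=down(98)
row(T,[583.5,-375,230])
E
```

```text
time: 9.6
tool_pos: [500.3, -385.0, 259.6]
tcp_rot: [172.2, -11.2, 77.8]
ft_force: [-0.3, 0.3, -0.8]
finger_gap: 85.1
grip_force: 0.0
[0.0211, 0.0738, 0.0447] [0.1681, -0.1693, -0.3648]
```

```bash
python3 -m jog '[0.008,0.03,0.015,0.06,-0.06,-0.13,0.016,0.06,0.03,0.12,-0.12,-0.26,0.0211,0.0738,0.0447,0.168,-0.169,-0.365,0.0211,0.0738,0.0447,0.168,-0.169,-0.365,0.0211,0.0738,0.0447,0.168,-0.169,-0.365,0.0211,0.0738,0.0447,0.168,-0.169,-0.365]'
python3 - <<'E'
from h import *
T=down(98)
row(T,[583.5,-375,230]); row(T,[583.5,-375,87]);print(r.sense()["joint_pos"])
E
```

```text
time: 10.35
tool_pos: [582.3, -377.0, 232.2]
tcp_rot: [179.8, -0.0, 97.5]
ft_force: [0.1, 0.6, 0.4]
finger_gap: 85.3
grip_force: 0.0
[0.0018, 0.0014, 0.0022] [0.0041, -0.0004, -0.0083]
[0.0017, 0.0008, 0.1452] [0.0041, -0.0004, -0.0083]
[-37.2455856   21.88172973  68.32465646   0.18037419  89.64313949
 -44.76912056]
```

```bash
python3 -m jog '[0,0,0,0,0,0,0,0,0,0,0,0]'
python3 - <<'E'
from h import *
row(down(98),[583.5,-375,87])
E
```

```text
time: 10.6
tool_pos: [582.4, -377.0, 232.5]
tcp_rot: [179.8, 0.0, 97.6]
ft_force: [0.9, -0.5, -0.4]
finger_gap: 85.3
grip_force: 0.0
[0.0019, 0.0007, 0.1455] [0.0042, 0.0002, -0.0078]
```

```bash
python3 -m jog '[0.002,0.0008,0.05,0.004,0,-0.008,0.002,0.0008,0.095,0.004,0,-0.008,0.002,0.0008,0.125,0.004,0,-0.008,0.002,0.0008,0.145,0.004,0,-0.008,0.002,0.0008,0.145,0.004,0,-0.008,0.002,0.0008,0.145,0.004,0,-0.008]'
python3 -m jog '[0,0,0,0,0,0,0,0,0,0,0,0,0,0,0,0,0,0,0,0,0,0,0,0,0,0,0,0,0,0,0,0,0,0,0,0]' -1 40
python3 -m jog '[0,0,-0.03,0,0,0,0,0,-0.08,0,0,0,0,0,-0.12,0,0,0,0,0,-0.12,0,0,0,0,0,-0.12,0,0,0]'
python3 - <<'E'
from h import *
np.set_printoptions(precision=1,suppress=True)
W=np.concatenate([cloud(r.snapshot(n)).reshape(-1,3) for n in("top",)])
# standing brackets + fence refinement from start clouds
for n in("top","scene"):
    V=np.load(n+".npz")["W"].reshape(-1,3)
    ex,ey=d(5.6),d(95.6);u=V[:,:2]@ex[:2];v=V[:,:2]@ey[:2]
    for nm,m in dict(board=(V[:,2]>12)&(V[:,2]<18),fence=(V[:,2]>52)&(V[:,2]<58)).items():
        m&=(u>540)&(u<700)&(v>-170)&(v<120)
        print(n,nm,np.percentile(u[m],[.5,2,50,98,99.5]),np.percentile(v[m],[.5,2,98,99.5]))
    for nm,(a,b) in dict(L=(0,80),R=(-150,-60)).items():
        m=(V[:,2]>80)&(V[:,2]<145)&(u>560)&(u<690)&(v>a)&(v<b);print(n,nm,np.percentile(u[m],[1,99]),np.percentile(v[m],[1,99]))
E
```

```text
time: 11.35
tool_pos: [584.8, -375.0, 89.0]
tcp_rot: [179.9, 0.1, 98.1]
ft_force: [-0.0, 0.5, 0.3]
finger_gap: 85.4
grip_force: 0.0
time: 12.1
tool_pos: [584.1, -374.4, 87.6]
tcp_rot: [-180.0, 0.0, 98.1]
ft_force: [-1.7, 0.4, 5.5]
finger_gap: 29.4
grip_force: 40.2
time: 12.72
tool_pos: [583.5, -373.8, 205.4]
tcp_rot: [-179.9, -0.1, 98.1]
ft_force: [-0.2, 0.9, -2.2]
finger_gap: 29.7
grip_force: 40.0
top board [540.4 541.8 586.9 652.3 654.1] [-161.  -157.8   83.8   86.9]
top fence [599.3 600.9 665.3 678.  678.7] [-160.3 -157.2   83.2   86.1]
top L [606.8 651.3] [24.  53.3]
top R [607.1 650.8] [-127.   -97.4]
scene board [540.3 541.4 584.9 679.1 679.7] [-164.3 -163.2   78.1   84.5]
scene fence [601.7 610.2 666.2 679.2 679.5] [-163.4 -161.4   79.1   84.4]
scene L [608.7 654. ] [20.6 52.3]
scene R [609.3 653.9] [-130.4  -99.2]
```

Run:
```python
from h import *
R0,t0,s=now()
t=605*d(5.6)-38*d(95.6)+250*UP;print(t)
row(R0.as_matrix(),[t0[0],t0[1],250]);row(down(5.7),t)
```

```text
[605.82072718  21.21901315 250.        ]
[0.0001, -0.0001, -0.0456] [0.0, -0.0, -0.0]
[0.3877, 0.0779, -0.0448] [-0.0045, 0.0003, 1.6125]
```

```bash
python3 -m jog '[0,0,-0.0448,0,0,0,0.05,0.01,-0.0448,-0.0005,0,0.18,0.1,0.02,-0.0448,-0.001,0,0.36,0.15,0.03,-0.0448,-0.001,0,0.54,0.2,0.04,-0.0448,-0.002,0,0.72,0.25,0.05,-0.0448,-0.002,0,0.9,0.3,0.06,-0.0448,-0.003,0,1.08,0.35,0.07,-0.0448,-0.004,0,1.26]'
python3 - <<'E'
from h import *
t=605*d(5.6)-38*d(95.6)+250*UP
row(down(5.7),t)
E
```

```text
time: 13.78
tool_pos: [602.9, -16.0, 249.2]
tcp_rot: [180.0, 0.1, 25.6]
ft_force: [1.2, -0.8, -1.4]
finger_gap: 29.8
grip_force: 40.0
[0.0187, -0.0323, -0.0009] [0.0009, 0.0012, 0.3465]
```

```bash
python3 -m jog '[0.01,-0.016,0,0,0,0.17,0.0187,-0.0323,-0.001,0,0,0.3465,0.0187,-0.0323,-0.001,0,0,0.3465,0.0187,-0.0323,-0.001,0,0,0.3465,0.0187,-0.0323,-0.001,0,0,0.3465]'
cat > m.py <<'E'
from h import *
np.set_printoptions(precision=1,suppress=True)
R0,t0,s=now();ex,ey=d(5.6)[:2],d(95.6)[:2]
print("tcp uv",t0[:2]@ex,t0[:2]@ey,t0[2],s["tcp_rot"],s["ft_force"])
zl=t0[2]-87.6
for n in("top","scene"):
    p=r.snapshot(n);save(p,n+"_%d.png"%(s["time"]*100));V=cloud(p).reshape(-1,3);u=V[:,:2]@ex;v=V[:,:2]@ey
    for nm,(a,b,z0,z1) in dict(L=(0,80,60,145),R=(-150,-90,60,145),held=(-80,-0,zl+5,zl+75),toe=(-80,0,zl+3,zl+15)).items():
        m=(V[:,2]>max(z0,20))&(V[:,2]<z1)&(u>530)&(u<652)&(v>a)&(v<b)
        if nm=="held": m&=~((u<612)&(V[:,2]<zl+15))
        if m.sum()<8: print(n,nm,m.sum());continue
        q=np.c_[u,v][m].astype(np.float32);c,sz,an=cv2.minAreaRect(q)
        print(n,nm,m.sum(),"u",np.percentile(u[m],[1,99]),"v",np.percentile(v[m],[2,50,98]),"rect",np.array(c),np.array(sz),round(an,1),"z",np.percentile(V[m,2],[1,99]))
E
python3 m.py
```

```text
time: 14.4
tool_pos: [606.5, 18.5, 252.1]
tcp_rot: [179.9, -0.1, 6.1]
ft_force: [0.3, -0.2, -2.2]
finger_gap: 29.8
grip_force: 40.1
tcp uv 605.4125200767365 -40.76984513334316 252.10710851495006 [179.9  -0.1   6.1] [ 0.3 -0.2 -2.2]
top L 379 u [606.3 651.3] v [24.  37.8 52.9] rect [628.3  38.8] [47.  29.9] 0.1 z [ 61.1 140.8]
top R 405 u [606.6 649.9] v [-126.4 -110.4  -97.4] rect [ 627.4 -112.4] [48.7 30.4] 0.3 z [ 61.2 140.2]
top held 255 u [562.5 603.1] v [-53.8 -38.6 -24.5] rect [588.1 -39.3] [51.6 29.9] 0.5 z [180.5 237.9]
top toe 21 u [562.3 610. ] v [-53.3 -37.5 -24.3] rect [582.1 -28.3] [58.5 25.6] 30.8 z [168.  178.9]
scene L 544 u [608.3 651.9] v [21.  24.6 50.4] rect [629.4  37.1] [36.2 45.2] 89.6 z [ 61.4 141. ]
scene R 608 u [608.9 651.8] v [-129.9 -127.1 -100.4] rect [ 629.5 -113.7] [34.4 45.1] 89.8 z [ 61.8 140.7]
scene held 658 u [567.4 627.9] v [-57.1 -53.9 -28.1] rect [601.2 -51.7] [68.1 29.7] 25.3 z [171.4 238.8]
scene toe 131 u [564.8 627.8] v [-56.6 -54.  -30.3] rect [600.1 -51.9] [67.7 25.9] 21.1 z [167.6 179.3]
```

```bash
python3 -m jog '[0,-0.0025,0.03,0,0,0.007,0,-0.0025,0.06,0,0,0.007,0,-0.0025,0.09,0,0,0.007,0,-0.0025,0.115,0,0,0.007,0,-0.0025,0.13,0,0,0.007,0,-0.0025,0.138,0,0,0.007,0,-0.0025,0.138,0,0,0.007,0,-0.0025,0.138,0,0,0.007]'
python3 m.py
```

```text
time: 15.5
tool_pos: [607.7, 21.6, 116.1]
tcp_rot: [179.9, -0.3, 5.6]
ft_force: [-0.0, -0.2, -2.3]
finger_gap: 29.6
grip_force: 40.2
tcp uv 606.9422451665768 -37.799704011096274 116.06246111254556 [179.9  -0.3   5.6] [-0.  -0.2 -2.3]
top L 151 u [606.3 650.3] v [24.  34.6 46.1] rect [626.8  30. ] [22.7 48. ] 71.6 z [ 60.4 139.4]
top R 137 u [605.5 650.6] v [-117.  -107.2  -97.5] rect [ 628.1 -107.1] [46.6 20.5] 1.6 z [ 60.5 139.6]
top held 167 u [564.  593.6] v [-50.  -35.6 -21.2] rect [579.5 -35.7] [29.4 31.1] 89.4 z [ 46.  102.4]
top toe 12 u [563.8 571.7] v [-48.7 -35.8 -21.3] rect [564.7 -34. ] [29.5  7.5] 72.9 z [32.2 42.7]
scene L 538 u [608.6 651.6] v [21.1 24.3 50.8] rect [629.3  37.4] [34.3 45.4] 88.6 z [ 61.5 141.1]
scene R 606 u [609.  651.8] v [-130.1 -127.1 -100.4] rect [ 629.9 -114.1] [44.1 34.2] 0.0 z [ 61.2 140.9]
scene held 183 u [584.6 630. ] v [-53.4 -43.3 -24.3] rect [613.2 -48.5] [51.7 28. ] 31.2 z [ 34.9 102.8]
scene toe 24 u [626.5 629.6] v [-51.4 -37.3 -24.7] rect [627.9 -37.9] [ 2.8 27.2] 1.3 z [31.8 43.3]
```

```bash
python3 -m jog '[0,0.001,0.005,0,0,0,0,0.001,0.01,0,0,0,0.008,0.001,0.01,0,0,0,0.014,0.001,0.01,0,0,0,0.018,0.001,0.01,0,0,0,0.018,0.001,0.01,0,0,0]'
python3 -m jog '[0,0,0.001,0,0,0,0,0,0.001,0,0,0]'
```

```text
time: 16.35
tool_pos: [625.4, 22.5, 104.9]
tcp_rot: [179.9, -0.2, 5.6]
ft_force: [-0.3, -0.1, -0.6]
finger_gap: 29.6
grip_force: 40.1
time: 16.6
tool_pos: [624.7, 22.4, 103.6]
tcp_rot: [179.9, -0.1, 5.6]
ft_force: [0.2, 0.5, -1.7]
finger_gap: 29.4
grip_force: 40.1
```

Now lower in 0.5 mm steps until contact.

```bash
for i in 1 2; do python3 -m jog '[0,0,0.0005,0,0,0,0,0,0.001,0,0,0,0,0,0.001,0,0,0]' | egrep 'pos|force'; done
```

```text
tool_pos: [624.9, 22.4, 102.8]
ft_force: [0.0, 0.6, -1.4]
grip_force: 40.1
tool_pos: [625.2, 22.5, 102.6]
ft_force: [-2.8, 0.3, 5.1]
grip_force: 41.0
```

```bash
python3 -m jog '[0,0,-0.0008,0,0,0,0.001,0,-0.0008,0,0,0,0.002,0,-0.0008,0,0,0,0.003,0,-0.0008,0,0,0,0.003,0,-0.0008,0,0,0]'| egrep 'pos|force'; for i in 1 2; do python3 -m jog '[0.0005,0,0,0,0,0,0.001,0,0,0,0,0,0.001,0,0,0,0,0]' | egrep 'pos|ft_force'; done
```

```text
tool_pos: [628.0, 22.7, 102.6]
ft_force: [-1.4, 0.7, 3.4]
grip_force: 40.5
tool_pos: [629.0, 22.8, 102.6]
ft_force: [-1.3, 0.6, 1.3]
tool_pos: [630.0, 22.9, 102.6]
ft_force: [-1.1, 0.6, 1.9]
```

```bash
for i in 1 2 3; do python3 -m jog '[0.0005,0,0,0,0,0,0.001,0,0,0,0,0,0.001,0,0,0,0,0]' | egrep 'pos|rot|ft_force'; done
```

```text
tool_pos: [631.0, 23.0, 102.6]
tcp_rot: [179.9, -0.2, 5.6]
ft_force: [-0.3, -0.5, 0.8]
tool_pos: [632.0, 23.1, 102.6]
tcp_rot: [179.9, -0.2, 5.6]
ft_force: [-1.1, -0.6, 1.1]
tool_pos: [633.0, 23.2, 102.6]
tcp_rot: [179.9, -0.2, 5.6]
ft_force: [-1.3, -0.6, -0.5]
```

```bash
for i in 1 2 3; do python3 -m jog '[0.0004,0,0,0,0,0,0.0007,0,0,0,0,0,0.0007,0,0,0,0,0]' | egrep 'pos|ft_force'; done; python3 m.py | egrep -v "toe"
```

```text
tool_pos: [633.5, 23.3, 102.6]
ft_force: [-1.9, -0.4, 0.8]
tool_pos: [633.7, 23.3, 102.6]
ft_force: [-6.2, -0.4, 2.7]
tool_pos: [633.9, 23.3, 102.6]
ft_force: [-7.6, -0.3, 5.7]
tcp uv 633.1548310275525 -38.642382812592096 102.64930194640435 [179.9  -0.    5.6] [-7.6 -0.3  5.7]
top L 242 u [606.5 648.2] v [24.  33.9 48.1] rect [627.1  36.1] [26.5 43.4] 86.3 z [ 60.8 141.3]
top R 156 u [606.1 641.4] v [-110.9 -101.3  -97.3] rect [ 623.2 -103. ] [42.1 15.4] 9.2 z [ 60.7 140.3]
top held 173 u [589.4 626.1] v [-51.  -36.  -22.1] rect [608.4 -36.6] [29.3 38.9] 90.0 z [31.4 89.8]
scene L 311 u [626.7 651.8] v [21.1 24.9 53. ] rect [638.3  37.5] [26.9 36.7] 0.6 z [ 61.8 140.4]
scene R 614 u [608.9 651.8] v [-130.1 -127.1 -100.3] rect [ 630.  -114.1] [34.4 44.5] 88.0 z [ 61.2 141.4]
scene held 179 u [627.2 651.3] v [-55.2 -52.5 -49.8] rect [641.7 -51.2] [30.6 14.5] 29.3 z [21.5 89.4]
```

```bash
python3 -m jog '[0,0,0.0005,0,0,0,0,0,0.0005,0,0,0]' | egrep 'pos|ft_force'; python3 -m jog '[0,0,0,0,0,0,0,0,0,0,0,0,0,0,0,0,0,0,0,0,0,0,0,0,0,0,0,0,0,0]' 0.3; python3 m.py | egrep -v "toe"
```

```text
tool_pos: [634.0, 23.3, 102.6]
ft_force: [-9.5, -1.1, 8.0]
time: 21.95
tool_pos: [635.0, 23.4, 102.1]
tcp_rot: [179.9, -0.2, 5.6]
ft_force: [-0.1, -0.4, -0.4]
finger_gap: 55.4
grip_force: 0.0
tcp uv 634.2841514751697 -38.63494666170199 102.09617984994779 [179.9  -0.2   5.6] [-0.1 -0.4 -0.4]
top L 235 u [605.5 645. ] v [24.  34.4 48.4] rect [619.6  30.9] [41.4 45.5] 58.1 z [ 61.  140.7]
top R 137 u [606.8 640.1] v [-110.3 -100.6  -97.3] rect [ 624.4 -104.5] [36.3 15.5] 3.3 z [ 60.2 139.6]
top held 173 u [589.5 647.3] v [-51.  -35.7 -22.1] rect [619.7 -36.7] [61.1 29.2] 0.0 z [31.7 87. ]
scene L 262 u [631.1 651.8] v [21.5 24.7 52.6] rect [641.   36.2] [37.5 22. ] 89.8 z [ 61.6 139.9]
scene R 615 u [609.1 651.8] v [-129.9 -127.1 -100.3] rect [ 630.5 -114.1] [35.2 45.4] 85.3 z [ 60.7 140.4]
scene held 178 u [626.7 651.6] v [-54.3 -52.3 -49.5] rect [644.4 -46. ] [37.5 20.4] 43.2 z [22.7 88.7]
```

Retreat straight up, away toward the robot, and check.

```bash
python3 -m jog '[0,0,-0.02,0,0,0,0,0,-0.06,0,0,0,0,0,-0.12,0,0,0,0,0,-0.18,0,0,0,-0.06,0,-0.2,0,0,0,-0.12,0,-0.2,0,0,0,-0.18,0,-0.2,0,0,0,-0.18,0,-0.2,0,0,0]' | egrep 'pos|ft_force'
python3 - <<'E'
from h import *
np.set_printoptions(precision=1,suppress=True)
ex,ey=d(5.6)[:2],d(95.6)[:2]
for n in("top","scene"):
    p=r.snapshot(n)
    if n=="scene": cv2.imwrite("pics/end.png",cv2.resize(p["pixels"][110:270,190:350,::-1],None,fx=3.5,fy=3.5))
    V=cloud(p).reshape(-1,3);u=V[:,:2]@ex;v=V[:,:2]@ey
    for nm,(a,b) in dict(L=(0,80),M=(-75,0),R=(-150,-80)).items():
        for z0,z1 in((60,100),(100,150)):
            m=(V[:,2]>z0)&(V[:,2]<z1)&(u>560)&(u<670)&(v>a)&(v<b)
            c,s,an=cv2.minAreaRect(np.c_[u,v][m].astype(np.float32))
            print(n,nm,z0,m.sum(),np.percentile(u[m],[1,99]),np.percentile(v[m],[2,98]),round(an,1),np.percentile(V[m,2],99))
E
```

```text
tool_pos: [451.9, 6.0, 303.2]
ft_force: [0.8, -0.6, 1.6]Traceback (most recent call last):
  File "<stdin>", line 12, in <module>
    return _quantile_unchecked(
        a, q, axis, out, overwrite_input, method, keepdims, weights)
    return _ureduce(a,
                    func=_quantile_ureduce_func,
    ...<5 lines>...
                    overwrite_input=overwrite_input,
                    method=method)
    r = func(a, **kwargs)
    result = _quantile(arr,
                       quantiles=q,
    ...<2 lines>...
                       out=out,
                       weights=wgt)
    slices_having_nans = np.isnan(arr[-1, ...])
                                  ~~~^^^^^^^^^
IndexError: index -1 is out of bounds for axis 0 with size 0
```

```bash
python3 -m jog '[0,0.06,0,0,0,0,0,0.12,0,0,0,0,0,0.18,0,0,0,0,0,0.24,0,0,0,0,0,0.3,0,0,0,0,0,0.3,0,0,0,0,0,0.3,0,0,0,0]' | egrep 'pos|ft_force'
python3 - <<'E'
from h import *
np.set_printoptions(precision=1,suppress=True)
ex,ey=d(5.6)[:2],d(95.6)[:2]
for n in("scene","top"):
    p=r.snapshot(n)
    if n=="scene": cv2.imwrite("pics/end.png",cv2.resize(p["pixels"][110:270,190:350,::-1],None,fx=3.5,fy=3.5))
    V=cloud(p).reshape(-1,3);u=V[:,:2]@ex;v=V[:,:2]@ey
    for nm,(a,b) in dict(L=(0,80),M=(-75,0),R=(-150,-80)).items():
        for z0,z1 in((60,100),(100,150)):
            m=(V[:,2]>z0)&(V[:,2]<z1)&(u>560)&(u<670)&(v>a)&(v<b)
            if m.sum()<8: print(n,nm,z0,m.sum()); continue
            c,s,an=cv2.minAreaRect(np.c_[u,v][m].astype(np.float32))
            print(n,nm,z0,m.sum(),np.percentile(u[m],[1,99]),np.percentile(v[m],[2,98]),round(an,1),np.percentile(V[m,2],99))
E
```

```text
tool_pos: [485.5, -292.9, 302.4]
ft_force: [-0.2, 0.7, 0.6]
scene L 60 184 [624.5 654.6] [20.9 51. ] 45.4 99.74889647426724
scene L 100 369 [608.9 654.2] [21.3 51.6] 0.9 140.80617218059297
scene M 60 220 [616.8 654.6] [-54.7 -26. ] 32.5 99.06902613052866
scene M 100 402 [610.1 654.2] [-54.6 -25.1] 88.5 141.01492772240059
scene R 60 318 [608.9 654.3] [-130.5 -100.6] 33.1 99.34411503548199
scene R 100 442 [609.2 654.4] [-129.9 -100. ] 87.6 140.75330442111536
top L 60 75 [605.2 647.8] [24.  52.6] 55.7 99.88477617201761
top L 100 307 [607.3 651.4] [24. 53.] 89.8 140.7336898760265
top M 60 67 [605.  652.1] [-51.  -22.2] 89.9 98.35522655343841
top M 100 300 [607.2 650.1] [-51.1 -22.4] 0.1 140.80169960496644
top R 60 89 [604.8 650.7] [-125.5  -97.4] 33.3 99.20949874143318
top R 100 325 [606.9 651. ] [-126.4  -97.5] 0.2 140.6559118986325
```

View pics/end.png

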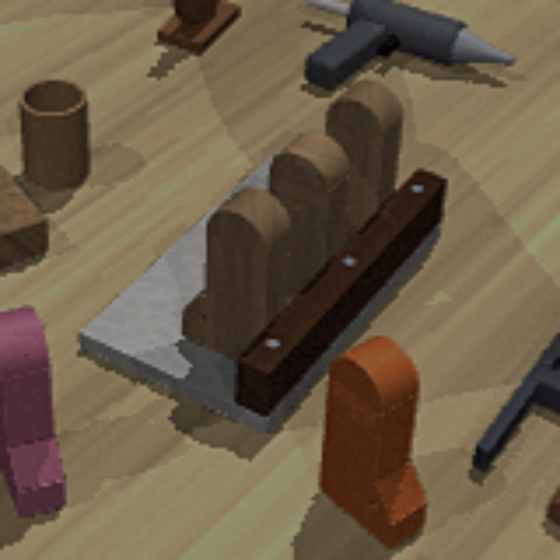

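The middle bracket (crop ~(310,200)) stands in line with the other two against the fence. It is midway between them (v −36.8 against the midpoint −36.75), square, at the same height, and its back is level with theirs.

```bash
python3 -c "
from bench import r
print(r.hand_in())"
```

```text
the job is handed in; nothing more can be done
None
```

The third bracket now stands upright on the board, released, with its back square and snug against the fence and within about 1 mm of midway by the camera measurements; the two neighbours show no measurable shift, and the job was handed in with no verdict returned.

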